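Shift the sample-line selector into slot three

TASK

On the white selector console, bring the knobbed lever out of the left-hand pair of slots of its H-shaped gate, across the middle channel to the right, and forward (away from the console's vented front) fully home in the third slot, the far right one marked by three studs. Push it with the fingertips only, without gripping or forcing it. Leave the jar, beaker, flask and tube rack as they stand, and finish with the hand clear.

Things in the scene. Friction and masses are not known exactly. Their poses are not given: they have to be found in the camera images.
- console: White bench console, fixed, 250 mm long (its x from -115 to +135), 220 mm wide (y), flat top 130 mm above the bench. Origin on the bench, straight below the gate's centre; x points forward, from the vented, knobbed front face (towards the robot) to the back; y left, z up. Turned about the vertical by up to 0.5 rad. Dark studs number the slots: 1 far left, 2 near left, 3 far right, 4 near right.
- gate (a point): Centre of the H-shaped opening in the steel plate flush with the console's top (height 130 mm), axes as the console's. Two slots along x, at y = +24 mm (left) and -24 mm (right), each 18 mm wide and reaching from x = -33 to +33 mm, are joined only by a cross channel 18 mm wide, along y at x = 0. The corners between are rounded by 8 mm.
- across (a joint): Sideways angle of the lever, rad; 0 upright, positive leans to the right (console -y). About -0.215 in the left slots, +0.215 in the right ones, with some 0.035 of play each way. It changes sides only through the cross channel. It starts on the left. Friction holds it wherever it is left; about 2 N at the knob moves it.
- forward (a joint): Fore-and-aft angle of the lever, rad; 0 in the cross channel (it can pass across within about 0.035 of 0), positive leans forward (console +x). The slot ends, with stops, are at +0.24 and -0.24. It starts anywhere between these along the left slots. Friction holds it wherever it is left; about 2 N at the knob moves it.
- knob (a point): Centre of the lever's black knob, a barrel 34 mm across and 46 mm high, about 205 mm above the bench, on a 10 mm rod; some 50 mm of free height below the knob. It is 190 mm along the lever from the pivot, which is 20 mm above the bench on the console's z axis: the knob moves about 45 mm from the middle to a slot end, 81 mm from left to right.
- jar: Small clear capped jar, 32 mm across, 45 mm high, loose on the far right part of the console's top; origin at its underside. Not to be moved.
- beaker: Open glass beaker, 70 mm across, 85 mm high, loose on the bench left of the console; origin at its underside. Not to be moved.
- flask: White plastic capped bottle, 60 mm across, 150 mm high, loose on the bench right of the console; origin at its underside. Not to be moved.
- tube_rack: White rack of eight capped tubes, 70 by 140 mm, 86 mm high, loose on the bench behind the console; origin at its underside. Not to be moved.

How it is judged:
By the outcome, as a careful person would: the job done as asked, in the order asked, and still so for the second after the job is handed in, with the robot touching nothing.
It also fails if it takes over 64 s, if anything falls off the work surface, if the arm or the gripper's body presses on something with over 40 N, if the wrist force passes 120 N, or if a joint passes its speed limit or range.

ROBOT

A 6-joint arm with a two-finger parallel gripper is mounted at the origin on the work surface. World frame = base frame: x ahead of the robot, y to its left, z up, the work surface at z = 0. Lengths are in m, angles in rad, forces in N, time in s.
With the tool pointing down it reaches from about 0.375 to 0.9 m from the base axis. Payload 3.1 kg.
Tool frame: the origin (TCP) lies between the finger pads; the fingertips stand 22 mm ahead of it and the grasp point (between the pads) lies 3 mm ahead of it; z points along the fingers, y is the line along which they close (so a half turn about z gives the same grasp; the last joint's range is limited). The gripper opens to 87 mm and grips with 3 to 60 N. Pads are 19 mm wide; open, the fingers measure 117 mm over their backs; the gripper's body (75 mm by 190 mm) begins 51 mm behind the grasp point.
Start: joints at [-0.178, 0.527, 1.433, -0, 1.181, -0.178], TCP at [0.625, 0, 0.205] pointing down, gripper open.
Joint ranges: [-3.08, 3.08], [-0.75, 2.2], [0.22, 2.44], [-1.43, 4.57], [0, 2.65], [-2.85, 2.85]. Speed limits (rad/s): [2.79, 2.79, 3.14, 3.14, 3.14, 3.14].

INTERFACE

Orientations are given as a unit quaternion [x, y, z, w].
In Python, from rig import get_obs, camera, get_calibration, hand_in, cut_out gives the robot as it stands.
- The arm moves only by the shell command python3 -m inch 'ROWS' [OPENING] [FORCE]. ROWS is JSON, one flat list of numbers, 6 for each row, row after row: the shift along the tool's x, y, z scaled (see below), then the turn, a rotation vector about the tool's x, y, z scaled (see below). A call has 1 to 20 rows; each row is the pose to reach, as a shift and turn from the pose commanded when the call began, along the tool's axes at that moment; what a row does not reach only later rows make up. The controller multiplies each number of a shift by 0.08 m and each number of a turn by 90 degrees. A row lasts 1/12 s, in which the tool goes at most 41.7 mm and 7.16 degrees, less where a joint would pass 70% of its speed; a pose out of reach is approached as far as the arm can. A call with a number of a shift or a turn outside -1 to 1 is refused whole. A call with a gripper value outside its range is refused whole. OPENING is the finger opening in mm, from 0 to 87, set as the call begins (- or left out, the last holds). The fingers move at their own pace and stop on an object; FORCE is the grip in N (left out, the last holds). Time passes only in rows, so rows that repeat a pose let the fingers close. It gives the time, the measured TCP pose, the force, the opening and the grip force at its end, in the units of the state.
- get_obs(): the state, without advancing time (a new reading comes with each control period).
- camera(name): name is "scene" or "side" or "wrist"; returns the picture (400x640x3 uint8, red, green, blue); there is no depth.
- get_calibration(name): a dict with "vertical_fov" (degrees; the focal length in pixels is half the picture's height over the tangent of half this angle, whatever the lens; pixels are square), "cx", "cy" (the principal point, pixels), "T" (4x4, takes a point from camera to world coordinates). Camera axes: x right, y down, z forward; pixel columns grow to the right and rows downward; lengths in m; the calibration is good to about 2 mm. A picture is of the moment at which its call begins: read the wrist's pose just before it. get_calibration takes no time and is no camera call; for the wrist camera it gives the pose at the moment of the call.
- hand_in(): hands the job in; it is judged then, once.
Trained networks look in the newest picture that a camera, given by its name, has taken for a name from the list of things; names that differ only in an ending like _2 or _b are one class to them, and where a whole thing is asked for, a point or a joint stands for the part that bears it (a point fixed in the world has none). Each returns a list of dicts, best first, with "conf" (0 to 1); they miss things now and then, are a little off and sometimes report something else, mostly with a low value. They report only what shows in the picture. A call takes as long as a camera call.
- cut_out(camera, thing): "region" (400x640 bool, what is visible of it) and "bbox" ([left, top, right, bottom] in pixels, round what is visible of it).
The state is a dict: "time": time; "q": joint angles; "joint_velocities": joint speeds; "joint_torque": joint torques, N m; "position": TCP position; "tool_rot": TCP orientation; "ft_force": force on the tool from outside, world axes, zero at the start; "moment": the same for the moment, N m; "grip_width": finger opening in m; "grip_force": force on a finger pad.
Only numpy, scipy, OpenCV 4.12 (cv2) and the standard library are available. Lean on these libraries where they do the work, as an engineer would, in place of code of your own. Each camera call takes 0.05 s, during which the arm holds its last target. There are 200 camera calls.

## Working session

There is one attempt and no reset: what is moved stays moved. The work goes in short steps, Python scripts to look and compute and a shell command to move; the robot and the scene stay as the last step left them, time stands still between calls to the robot, and variables do not carry over. Pictures are saved under pics/ and viewed, at most 10 in all, crops included, and the job is handed in when it is done.

```bash
mkdir -p pics; python3 - <<'E'
from rig import *
import cv2,numpy as np
np.set_printoptions(precision=4,suppress=True)
o=get_obs();print(o)
for n in ["scene","side"]:
    im=camera(n);cv2.imwrite(f"pics/{n}0.png",im[:,:,::-1])
    c=get_calibration(n);print(n,c)
    for t in ["console","knob","jar","beaker","flask","tube_rack"]:
        print(t,[(round(d["conf"],2),d["bbox"]) for d in cut_out(n,t)[:2]])
E
```

```text
{'time': 0.0, 'q': array([-0.1785,  0.5284,  1.4339, -0.    ,  1.1814, -0.1785]), 'joint_velocities': array([-0.    ,  0.0013, -0.0013, -0.0008, -0.0003,  0.0002]), 'joint_torque': array([ -0.0005, -44.0045, -17.6594,   0.0633,   0.0583,  -0.0002]), 'position': array([0.6242, 0.0002, 0.2039]), 'tool_rot': array([ 0.7071,  0.7071, -0.0006, -0.0009]), 'ft_force': array([ 0.0735,  0.4014, -0.0272]), 'moment': array([-0.0015, -0.0571,  0.0417]), 'grip_force': 0.0, 'grip_width': 0.0867568389272325}
scene {'vertical_fov': 57.268014286911516, 'cx': 317.1822289974324, 'cy': 201.88455000731778, 'T': array([[ 0.3148,  0.7115, -0.6282,  1.2584],
       [ 0.9491, -0.245 ,  0.1981, -0.1039],
       [-0.0129, -0.6585, -0.7524,  0.8742],
       [ 0.    ,  0.    ,  0.    ,  1.    ]])}
console [(0.62, [243.2, 148.8, 335.4, 264.4])]
knob [(0.57, [288.8, 147.2, 296.5, 187.8])]
jar [(0.58, [252.4, 208.0, 272.2, 229.7]), (0.5, [266.3, 251.5, 330.2, 310.1])]
beaker [(0.68, [341.9, 159.7, 364.1, 198.1])]
flask [(0.67, [211.6, 207.3, 242.0, 255.8])]
tube_rack [(0.58, [268.0, 252.5, 327.6, 307.8])]
side {'vertical_fov': 43.477879900357436, 'cx': 318.15166479888563, 'cy': 201.66340600640265, 'T': array([[ 0.9719,  0.1712, -0.1616,  0.8277],
       [ 0.2348, -0.7541,  0.6133, -0.602 ],
       [-0.0169, -0.634 , -0.7731,  1.0044],
       [ 0.    ,  0.    ,  0.    ,  1.    ]])}
console [(0.87, [209.9, 179.2, 352.0, 305.4]), (0.34, [257.2, 190.0, 276.5, 230.7])]
knob [(0.46, [254.0, 188.9, 276.9, 232.8])]
jar [(0.66, [305.6, 239.2, 320.4, 266.6])]
beaker [(0.29, [305.0, 241.1, 319.3, 266.4])]
flask [(0.81, [255.3, 289.7, 290.1, 341.6]), (0.27, [205.8, 180.2, 349.4, 304.7])]
tube_rack [(0.91, [352.3, 240.9, 387.8, 317.4])]
```

```bash
python3 - <<'E'
import cv2,numpy as np
a=cv2.imread("pics/scene0.png")[120:320,190:390];b=cv2.imread("pics/side0.png")[140:340,200:400]
cv2.imwrite("pics/c0.png",np.hstack([cv2.resize(x,(400,400),interpolation=cv2.INTER_CUBIC) for x in(a,b)]))
E
```

```text
(no output)
```

View pics/c0.png

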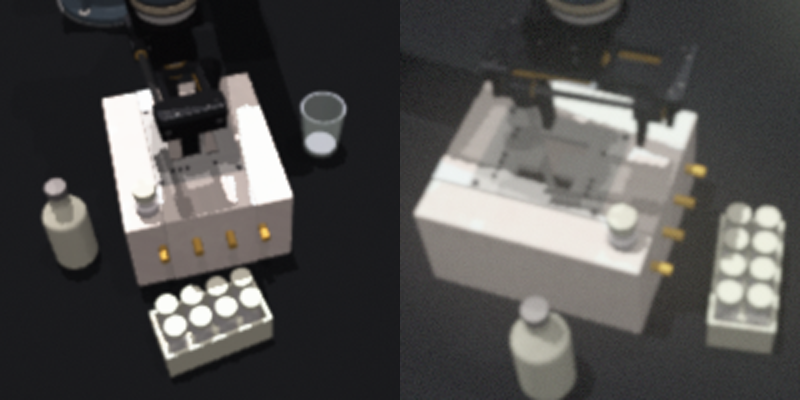

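The crops show the console with the jar on its far right top (scene px ~(262,219)). The hand hides the gate and knob, so I'll raise it straight up first.

```bash
python3 -m inch '[0,0,-0.5,0,0,0, 0,0,-1,0,0,0, 0,0,-1,0,0,0]' 0 && python3 -m inch '[0,0,-0.5,0,0,0, 0,0,-1,0,0,0, 0,0,-1,0,0,0, 0,0,-1,0,0,0]'; python3 - <<'E'
from rig import *
import cv2,numpy as np
np.set_printoptions(precision=4,suppress=True)
o=get_obs();print(o['position'],o['tool_rot'])
P=[]
for n in ["scene","side","wrist"]:
    im=camera(n);cv2.imwrite(f"pics/{n}1.png",im[:,:,::-1])
    for t in ["console","knob","jar"]:
        print(n,t,[(round(d["conf"],2),d["bbox"]) for d in cut_out(n,t)[:2]])
print(get_calibration("wrist"))
a=cv2.imread("pics/scene1.png")[120:320,190:390];b=cv2.imread("pics/side1.png")[140:340,200:400]
cv2.imwrite("pics/c1.png",np.hstack([cv2.resize(x,(400,400),interpolation=cv2.INTER_CUBIC) for x in(a,b)]))
E
```

```text
time: 0.95
position: [0.6299, -0.0007, 0.2935]
tool_rot: [0.707, 0.707, 0.005, 0.007]
ft_force: [1.0, -0.2, 1.1]
grip_width: 0.074
grip_force: 0.0
time: 1.28
position: [0.6266, -0.0002, 0.3685]
tool_rot: [0.707, 0.707, 0.002, 0.003]
ft_force: [0.4, 0.7, -0.9]
grip_width: 0.0484
grip_force: 0.0
[ 0.6266 -0.0002  0.3685] [0.7071 0.7071 0.0023 0.0033]
scene console [(0.98, [242.0, 149.3, 335.6, 260.4])]
scene knob [(0.77, [287.5, 147.0, 300.3, 190.4])]
scene jar [(0.71, [253.8, 208.1, 269.9, 229.7])]
side console [(0.61, [209.0, 165.5, 351.1, 303.9])]
side knob [(0.86, [252.4, 171.4, 279.0, 232.8])]
side jar [(0.89, [307.1, 240.4, 317.8, 267.1])]
wrist console [(0.72, [188.9, 56.4, 400.8, 234.6])]
wrist knob [(0.91, [205.2, 103.0, 292.3, 147.6])]
wrist jar [(0.73, [347.5, 209.8, 371.3, 238.1])]
{'vertical_fov': 64.05146967998601, 'cx': 325.1831826180628, 'cy': 200.00018390974935, 'T': array([[ 1.    , -0.0004, -0.0012,  0.6254],
       [-0.0007, -0.9655, -0.2605,  0.0712],
       [-0.001 ,  0.2605, -0.9655,  0.5448],
       [ 0.    ,  0.    ,  0.    ,  1.    ]])}
```

View pics/wrist1.png

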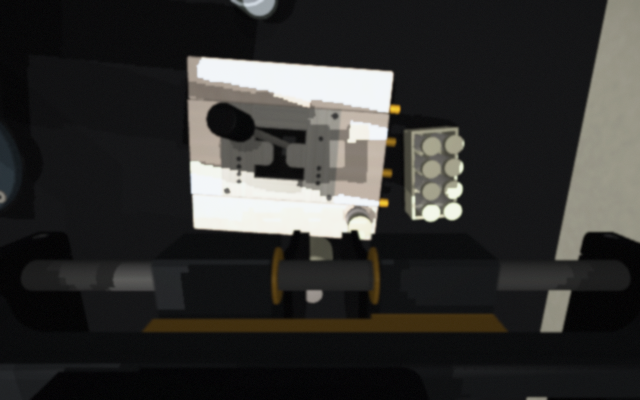

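View pics/c1.png

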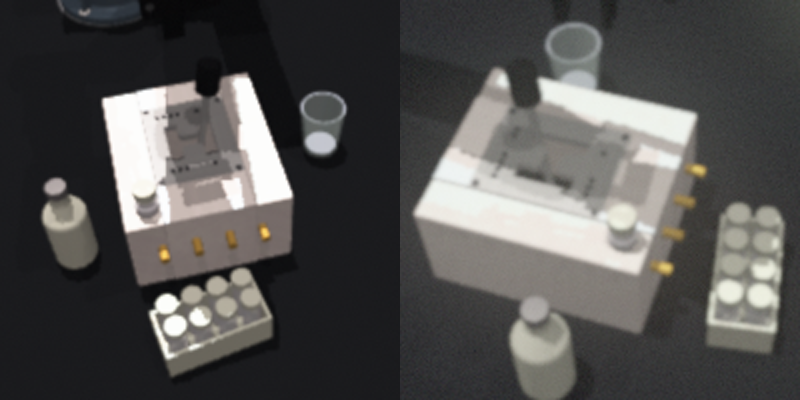

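The wrist view shows the console's top corners at about (188,57), (393,71), (378,238) and (194,229), with the knob at about (230,122), in the left slot on the near (robot) side. The fingers are closing at about (318,270).

```bash
cat > h.py <<'E'
import numpy as np
from rig import *
np.set_printoptions(precision=4,suppress=True)
def cal(n):
    c=get_calibration(n);f=200/np.tan(np.radians(c["vertical_fov"])/2);return f,c["cx"],c["cy"],np.array(c["T"])
def ray(c,p,z):
    f,cx,cy,T=c;d=T[:3,:3]@[(p[0]-cx)/f,(p[1]-cy)/f,1];return T[:3,3]+d*(z-T[2,3])/d[2]
def proj(c,P):
    f,cx,cy,T=c;v=T[:3,:3].T@(np.asarray(P)-T[:3,3]);return np.array([f*v[0]/v[2]+cx,f*v[1]/v[2]+cy])
E
python3 - <<'E'
from h import *
import cv2
from scipy.optimize import least_squares as ls
cw,cs,cc=cal("wrist"),cal("side"),cal("scene")
W=[(188,57),(393,71),(378,238),(194,229)]
S=[(200+492/2,140+70/2),(200+696/2,140+115/2),(200+640/2,140+268/2),(200+416/2,140+215/2)]
C=[(190+248/2,120+75/2),(190+290/2,120+193/2),(190+132/2,120+232/2),(190+103/2,120+98/2)]
L=np.array([(-.115,.11),(.135,.11),(.135,-.11),(-.115,-.11)])
def fit(sets):
    def r(p):
        c,s=np.cos(p[2]),np.sin(p[2]);out=[]
        for cam,px in sets:
            for l,q in zip(L,px):
                out.append((ray(cam,q,.13)[:2]-[p[0]+c*l[0]-s*l[1],p[1]+s*l[0]+c*l[1]]))
        return np.ravel(out)
    f=ls(r,[.6,.1,0]);return f.x,np.abs(f.fun).max()
for n,s in [("w",[(cw,W)]),("side",[(cs,S)]),("scene",[(cc,C)]),("all",[(cw,W),(cs,S),(cc,C)])]: print(n,*fit(s))
p=fit([(cw,W),(cs,S),(cc,C)])[0]
c,s=np.cos(p[2]),np.sin(p[2])
def w(l): return np.array([p[0]+c*l[0]-s*l[1],p[1]+s*l[0]+c*l[1],l[2]])
# knob: px centres of regions
K={}
for n,cam in (("wrist",cw),("side",cs),("scene",cc)):
    camera(n);d=cut_out(n,"knob")[0];ys,xs=np.nonzero(d["region"]);print(n,d["conf"],d["bbox"],xs.mean(),ys.mean())
    q=d["bbox"];
for a in (-.215,):
  for f in (-.24,-.12,0,.12,.24):
    l=190e-3*np.array([np.sin(f),-np.sin(a)*np.cos(f),np.cos(f)*np.cos(a)]);l[2]+=.02;P=w(l);print(f,P,proj(cw,P),proj(cs,P),proj(cc,P))
# overlay gate
im=cv2.imread("pics/wrist1.png")
g=[(-33,33),(33,33),(33,15),(9,15),(9,-15),(33,-15),(33,-33),(-33,-33),(-33,-15),(-9,-15),(-9,15),(-33,15)]
cv2.polylines(im,[np.int32([proj(cw,w((x/1e3,y/1e3,.13))) for x,y in g])],True,(0,255,0))
cv2.imwrite("pics/ov.png",cv2.resize(im[40:260,170:470],None,fx=2.5,fy=2.5,interpolation=cv2.INTER_CUBIC))
E
```

```text
w [ 0.5675  0.0207 -0.0583] 0.0023132826441472076
side [ 0.9912  0.1182 -0.1667] 0.023287747404804326
scene [ 0.5658  0.0238 -0.0623] 0.007094229878372604
all [ 0.7081  0.0542 -0.0952] 0.3141145830222952
wrist 0.67 [209.0, 103.4, 289.9, 145.6] 236.3746943765281 125.37286063569682
side 0.76 [251.2, 170.9, 275.2, 232.5] 263.80085653104925 188.1199143468951
scene 0.72 [288.9, 147.3, 299.2, 191.0] 293.3973509933775 163.50993377483445
-0.24 [0.6669 0.0977 0.2003] [366.2828  86.6927] [328.2367 180.5029] [322.6802 191.304 ]
-0.12 [0.6893 0.0965 0.2043] [388.967   87.6786] [338.3473 181.4154] [325.1435 196.6378]
0 [0.712  0.0946 0.2056] [411.693  89.524] [348.6315 183.4008] [327.4941 203.0433]
0.12 [0.7346 0.0921 0.2043] [433.5613  92.1622] [358.8944 186.4387] [329.6767 210.4434]
0.24 [0.7568 0.0891 0.2003] [453.7342  95.4768] [368.9367 190.4823] [331.6358 218.7241]
```

View pics/ov.png

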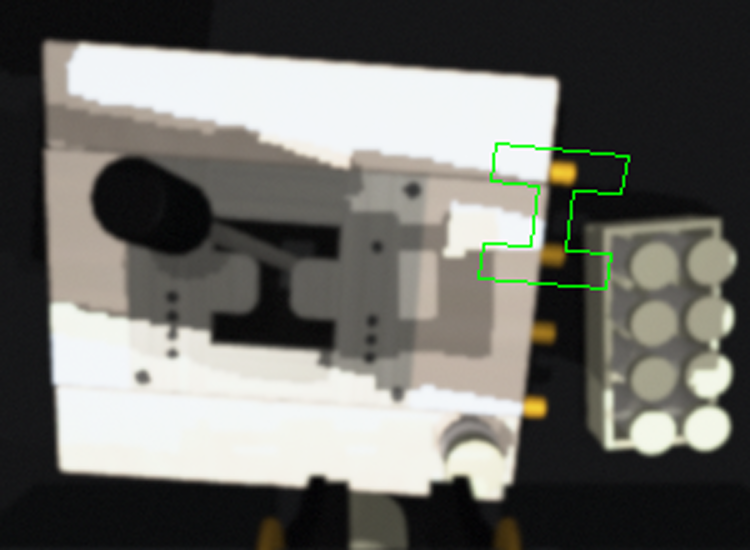

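My side-camera pixels carried a 400 px crop offset, but the wrist and scene fits agree on their own. I'll refit with that corrected and solve for the lever angle.

```bash
cat >> h.py <<'E'
import cv2
from scipy.optimize import least_squares as ls
p0=[.5665,.022,-.06]
def w(l,p=None):
    p=p or p0;c,s=np.cos(p[2]),np.sin(p[2]);return np.array([p[0]+c*l[0]-s*l[1],p[1]+s*l[0]+c*l[1],l[2]])
def loc(P):
    c,s=np.cos(p0[2]),np.sin(p0[2]);d=np.array(P[:2])-p0[:2];return np.array([c*d[0]+s*d[1],-s*d[0]+c*d[1],P[2]])
def kn(a,f,r=.19):
    l=r*np.array([np.sin(f),-np.sin(a)*np.cos(f),np.cos(f)*np.cos(a)]);l[2]+=.02;return l
def fitknob(names=("scene","side","wrist")):
    # dark knob outline: match the hull of a barrel to the network's region, rod included
    t=np.linspace(0,2*np.pi,24,endpoint=False);obs=[]
    for n in names:
        camera(n);D=cut_out(n,"knob")
        if D and D[0]["conf"]>.4: obs.append((n,cal(n),np.array(D[0]["bbox"])))
    def bb(c,a,f):
        u=(kn(a,f)-[0,0,.02])/.19;e1=np.cross(u,[0,1,0]);e1/=np.linalg.norm(e1);e2=np.cross(u,e1)
        pts=[proj(c,w(np.array([0,0,.02])+u*(.19+h)+.017*(np.cos(k)*e1+np.sin(k)*e2))) for h in(-.023,.023) for k in t]
        pts+=[proj(c,w(np.array([0,0,.02])+u*.115))]
        q=np.array(pts);return np.r_[q.min(0),q.max(0)]
    r=ls(lambda x:np.concatenate([(bb(c,*x)-b)/3 for n,c,b in obs]),[0,0],loss="soft_l1")
    print("across,forward",r.x,"knob",kn(*r.x),[(n,np.round(bb(c,*r.x)-b,1)) for n,c,b in obs]);return r.x
def st():
    o=get_obs();R=cv2.Rodrigues
    from scipy.spatial.transform import Rotation as Ro
    M=Ro.from_quat(o["tool_rot"]).as_matrix()
    print("t",round(o["time"],2),"local TCP mm",loc(o["position"])*1e3,"toolx yaw vs console y",np.arctan2(M[1,0],M[0,0])-np.pi/2-p0[2],"tilt",M[:2,2],"F",o["ft_force"],"grip",o["grip_width"])
E
python3 - <<'E'
from h import *
cw,cs,cc=cal("wrist"),cal("side"),cal("scene")
S=[(200+92/2,140+70/2),(200+296/2,140+115/2),(200+240/2,140+268/2),(200+16/2,140+215/2)]
L=[(-.115,.11,.13),(.135,.11,.13),(.135,-.11,.13),(-.115,-.11,.13)]
f=ls(lambda p:np.ravel([ray(cs,q,.13)-w(l,list(p)) for q,l in zip(S,L)]),p0);print("side",f.x,abs(f.fun).max())
fitknob();st()
E
```

```text
side [ 0.567   0.0204 -0.0551] 0.0059436432662288985
across,forward [-0.1833 -0.189 ] knob [-0.0357  0.034   0.2035] [('scene', array([-1. ,  2.5, -0. , -9.6])), ('side', array([  2.6,  -0.3,  -2.2, -23.9])), ('wrist', array([  1.4,   1.7, -27.6,  -1.9]))]
t 2.48 local TCP mm [ 59.6919 -18.4322 364.8875] toolx yaw vs console y 0.060000390097979694 tilt [0.0001 0.    ] F [-0.4411 -0.3091  0.7674] grip 0.00028107952681920105
```

```bash
python3 -m inch '[0.25,-0.3,0,0,0,0.02, 0.5,-0.6,0,0,0,0.038, 0.8,-0.9,0,0,0,0.038, 0.8,-0.9,0,0,0,0.038, 0.8,-0.9,0,0,0,0.038]' 0 && python3 -m inch '[0,-0.4,0.4,0,0,0, 0,-0.87,0.8,0,0,0, 0,-0.87,0.8,0,0,0, 0,-0.87,0.8,0,0,0, 0,-0.87,0.8,0,0,0]' ; python3 -c "
from h import *
fitknob(('scene','side','wrist'));st()
im=camera('wrist');cv2.imwrite('pics/wrist2.png',im[:,:,::-1])"
```

```text
time: 2.9
position: [0.5521, 0.0651, 0.3655]
tool_rot: [0.727, 0.687, 0.0, 0.0]
ft_force: [0.5, -0.3, -0.1]
grip_width: 0.0008
grip_force: 0.0
time: 3.32
position: [0.485, 0.0675, 0.3012]
tool_rot: [0.728, 0.685, 0.001, 0.001]
ft_force: [0.7, -0.2, 0.9]
grip_width: 0.0003
grip_force: 0.0
across,forward [-0.2086 -0.2178] knob [-0.041   0.0384  0.2015] [('scene', array([-0.9,  3.1,  0.7, -7.9])), ('wrist', array([ 0.1, -1.8, -0.2,  1.9]))]
t 3.62 local TCP mm [-83.8096  40.8955 301.6941] toolx yaw vs console y 2.2766350349756603e-05 tilt [ 0.0026 -0.0003] F [-0.2485 -0.3883  0.2483] grip 0.0006403024141800783
```

View pics/wrist2.png

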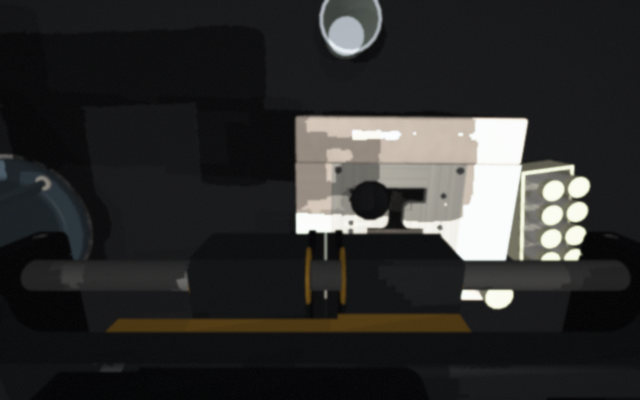

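The wrist view shows the knob at about (370,200), with the closed fingertips left (near side) of it and the path clear. Next I back off slightly and descend behind the knob.

```bash
python3 -m inch '[-0.02,-0.1,0.2,0,0,0, -0.02,-0.1,0.6,0,0,0, -0.02,-0.1,1,0,0,0, -0.02,-0.1,1,0,0,0, -0.02,-0.1,1,0,0,0]' && python3 -m inch '[0,0,0.14,0,0,0, 0,0,0.14,0,0,0, 0,0.1,0.14,0,0,0, 0,0.2,0.14,0,0,0, 0,0.3,0.14,0,0,0, 0,0.36,0.14,0,0,0, 0,0.42,0.14,0,0,0, 0,0.48,0.14,0,0,0, 0,0.54,0.14,0,0,0, 0,0.58,0.14,0,0,0, 0,0.58,0.14,0,0,0, 0,0.58,0.14,0,0,0]' ; python3 -c "
from h import *
fitknob(('scene','side','wrist'));st()"
```

```text
time: 4.08
position: [0.4748, 0.0671, 0.2201]
tool_rot: [0.728, 0.686, -0.001, -0.001]
ft_force: [-0.1, -0.7, -0.1]
grip_width: 0.0005
grip_force: 0.0
time: 5.08
position: [0.5214, 0.0644, 0.2098]
tool_rot: [0.728, 0.686, -0.0, -0.0]
ft_force: [-1.1, -0.4, 3.0]
grip_width: 0.0008
grip_force: 1.5
across,forward [-0.2469 -0.1965] knob [-0.0371  0.0455  0.2007] [('side', array([  2.5,  -5.8,  -2.6, -23.8])), ('wrist', array([-2.3, -9.9,  4.2, 22.1]))]
t 5.38 local TCP mm [-47.4255  39.5794 209.7456] toolx yaw vs console y 0.0002910536984787604 tilt [-0.0001  0.0001] F [-2.5216  1.3545  3.3145] grip 0.0007542950704002172
```

```bash
cat >> h.py <<'E'
def pic(name):
    a=camera("side")[150:290,215:375];b=camera("scene")[130:270,220:380]
    cv2.imwrite(f"pics/{name}.png",np.hstack([cv2.resize(x,(400,350),interpolation=cv2.INTER_CUBIC) for x in(a,b)])[:,:,::-1])
E
python3 -c "
from h import *
pic('p3')
for c in ('side','scene'):
  for f in (-.1,0,.1): print(c,f,proj(cal(c),w(kn(-.215,f,.21))))"
```

```text
side -0.1 [270.2705 174.078 ]
side 0 [279.6097 175.7189]
side 0.1 [289.0251 178.1843]
scene -0.1 [297.4085 156.7891]
scene 0 [299.2632 161.6749]
scene 0.1 [301.0407 167.3222]
```

View pics/p3.png

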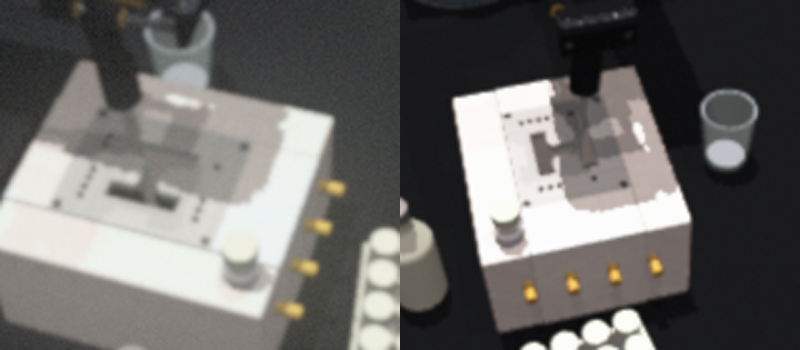

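The scene crop shows the knob bottom near crop (585,95) and the side crop near (122,108), both merged with the finger. I'll compare those with the projected knob bottom.

```bash
python3 -c "
from h import *
print('obs side',215+122/2.5,150+108/2.5,'scene',220+185/2.5,130+95/2.5)
for f in (-.25,-.2,-.15,-.1,-.05,0): print(f,proj(cal('side'),w(kn(-.215,f,.167))),proj(cal('scene'),w(kn(-.215,f,.167))))"
```

```text
obs side 263.8 193.2 scene 294.0 168.0
-0.25 [261.818  189.7375] [293.124  165.1874]
-0.2 [265.2941 189.8497] [293.8604 166.6289]
-0.15 [268.8269 190.12  ] [294.5904 168.2216]
-0.1 [272.4054 190.5487] [295.3116 169.9631]
-0.05 [276.0185 191.1355] [296.0216 171.8504]
0 [279.6548 191.8794] [296.7175 173.8798]
```

```bash
python3 -m inch '[0,-0.2,0,0,0,0, 0,-0.4,0,0,0,0, 0,-0.55,-0.4,0,0,0, 0,-0.55,-1,0,0,0, 0,-0.55,-1,0,0,0, 0,-0.55,-1,0,0,0]'; python3 -c "
from h import *
fitknob(('scene','side','wrist'));fitknob(('wrist',));fitknob(('side',));st()
a=camera('wrist')[100:260,250:550];cv2.imwrite('pics/w4.png',cv2.resize(a,None,fx=2.5,fy=2.5)[:,:,::-1])"
```

```text
time: 5.98
position: [0.4805, 0.0666, 0.2927]
tool_rot: [0.728, 0.686, 0.003, 0.003]
ft_force: [-0.5, 0.4, 0.0]
grip_width: 0.0003
grip_force: 0.0
across,forward [-0.1994 -0.2103] knob [-0.0397  0.0368  0.2021] [('scene', array([ 0.8, -0.4,  2.6, -6.8])), ('side', array([  2.7,  -0.5,  -6.6, -24.6])), ('wrist', array([ 1. , -0.3, -0.8,  1.5]))]
across,forward [-0.2006 -0.2073] knob [-0.0391  0.037   0.2022] [('wrist', array([-0.6, -2.3,  0.6,  1.4]))]
across,forward [-0.1316 -0.1583] knob [-0.0299  0.0246  0.206 ] [('side', array([  0.7,   2.5,  -0.8, -20.8]))]
t 6.48 local TCP mm [-91.4666  39.4967 288.9004] toolx yaw vs console y 0.00028568036727233403 tilt [-0.0015  0.0001] F [ 0.0354 -0.1402  0.0756] grip 0.00044052752753088813
```

View pics/w4.png

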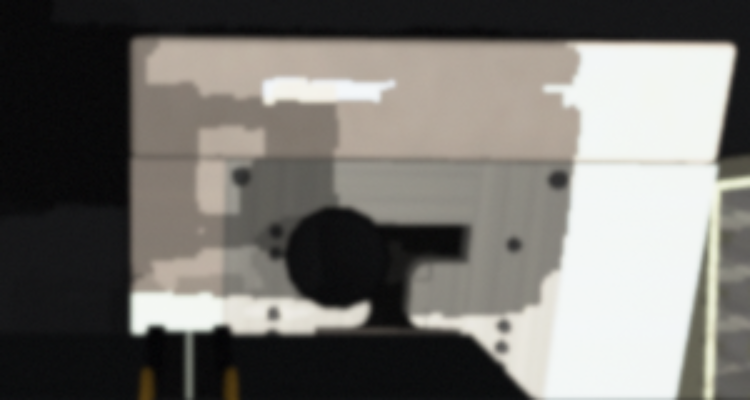

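The crop shows the knob centred at crop (337,257), the cross channel at crop x≈390 and the left slot's far end at crop (467,243). So the knob is still well short of the channel. I'll check this by ray.

```bash
python3 -c "
from h import *
c=cal('wrist');g=lambda x,y:(250+x/2.5,100+y/2.5)
print('cam',loc(c[3][:3,3]),c[3][:3,:3])
print('slot end (33,24)',loc(ray(c,g(467,243),.13)),'channel edges',loc(ray(c,g(371,310),.13)),loc(ray(c,g(408,310),.13)),'stud holes',loc(ray(c,g(241,177),.13)),loc(ray(c,g(558,180),.13)))
for f in(-.24,-.2,-.15,-.1):
  q=proj(c,w(kn(-.215,f,.2)));print(f,(q-[250,100])*2.5)
c=cal('scene')
"; sed -n 1,1p h.py
```

```text
cam [-0.0909  0.1107  0.4694] [[ 0.9982 -0.0579 -0.0173]
 [-0.0604 -0.9637 -0.2601]
 [-0.0016  0.2606 -0.9654]]
slot end (33,24) [0.0309 0.0222 0.13  ] channel edges [-0.0093 -0.0088  0.13  ] [ 0.0073 -0.0088  0.13  ] stud holes [-0.0687  0.0515  0.13  ] [0.0674 0.0502 0.13  ]
-0.24 [318.1713 247.5849]
-0.2 [342.4048 247.8231]
-0.15 [373.1086 248.0637]
-0.1 [404.0458 248.2378]
import numpy as np
```

Position check against the gate agrees to about 2 mm, and the lever has hardly moved. I'll push again in steps, watching the force, and look while in contact.

```bash
python3 -m inch '[0,0,0.3,0,0,0, 0,0,0.7,0,0,0, 0,0,1,0,0,0, 0,0,1,0,0,0, 0,0,1,0,0,0]' && python3 -m inch '[0,0.2,0.06,0,0,0, 0,0.3,0.06,0,0,0, 0,0.4,0.06,0,0,0, 0,0.4,0.06,0,0,0]' && python3 -m inch '[0,0.05,0,0,0,0, 0,0.1,0,0,0,0, 0,0.15,0,0,0,0, 0,0.15,0,0,0,0]' && python3 -m inch '[0,0.05,0,0,0,0, 0,0.1,0,0,0,0, 0,0.1,0,0,0,0]'; python3 -c "
from h import *
st()
a=camera('wrist')[100:300,250:450];b=camera('side')[140:260,210:330]
cv2.imwrite('pics/p5.png',np.hstack([cv2.resize(x,(400,400),interpolation=cv2.INTER_CUBIC) for x in(a,b)])[:,:,::-1])"
```

```text
time: 6.95
position: [0.4771, 0.067, 0.2089]
tool_rot: [0.728, 0.686, -0.001, -0.001]
ft_force: [0.7, -0.3, 0.3]
grip_width: 0.0006
grip_force: 0.0
time: 7.28
position: [0.5124, 0.0651, 0.2073]
tool_rot: [0.728, 0.686, 0.002, 0.001]
ft_force: [-2.7, 1.0, 6.1]
grip_width: 0.0006
grip_force: 3.2
time: 7.62
position: [0.5245, 0.0648, 0.2091]
tool_rot: [0.728, 0.686, 0.003, 0.002]
ft_force: [-3.0, 2.2, 13.7]
grip_width: 0.0007
grip_force: 7.2
time: 7.87
position: [0.5336, 0.0645, 0.2103]
tool_rot: [0.728, 0.686, 0.004, 0.003]
ft_force: [-3.4, 3.0, 17.2]
grip_width: 0.0004
grip_force: 9.0
t 7.87 local TCP mm [-35.3849  40.4511 210.2526] toolx yaw vs console y 0.00024640310218798644 tilt [0.0098 0.0009] F [-3.4436  3.0355 17.236 ] grip 0.0004074900369870957
```

View pics/p5.png

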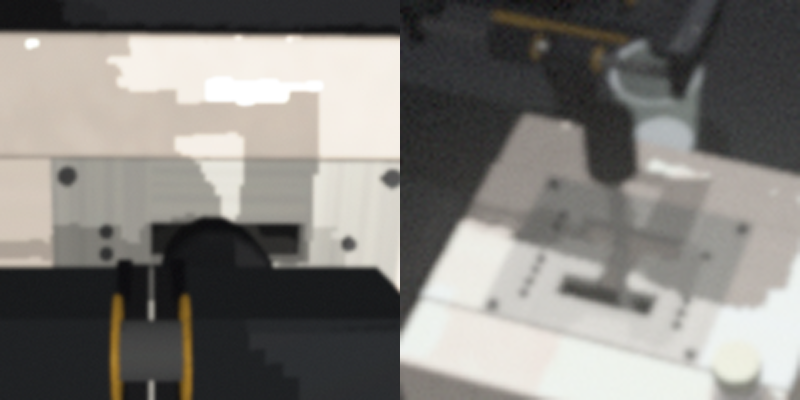

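The force is mostly vertical (17 N up) and the fingers sit over the knob's near top edge. The finger profile above the tip is riding on the knob, so the hand is too low. I'll lift straight off and re-measure.

```bash
python3 -m inch '[0,0,-0.2,0,0,0, 0,0,-0.5,0,0,0, 0,-0.2,-1,0,0,0, 0,-0.6,-1,0,0,0, 0,-0.6,-1,0,0,0, 0,-0.6,-1,0,0,0]'; python3 -c "
from h import *
fitknob(('wrist',));fitknob(('wrist',));st()
a=camera('wrist')[100:300,250:450];b=camera('side')[140:260,210:330]
cv2.imwrite('pics/p6.png',np.hstack([cv2.resize(x,(400,400),interpolation=cv2.INTER_CUBIC) for x in(a,b)])[:,:,::-1])"
```

```text
time: 8.47
position: [0.4813, 0.0669, 0.2868]
tool_rot: [0.728, 0.686, 0.001, 0.001]
ft_force: [-0.3, -0.3, 0.8]
grip_width: 0.0007
grip_force: 0.0
across,forward [-0.2053 -0.0859] knob [-0.0163  0.0386  0.2053] [('wrist', array([ 4. , -1.7, -1.9,  1.1]))]
across,forward [-0.1968 -0.0947] knob [-0.018   0.037   0.2055] [('wrist', array([ 4.2, -1.5, -1.9,  0.9]))]
t 8.67 local TCP mm [-86.2539  39.4162 284.8596] toolx yaw vs console y 0.0001908702897334691 tilt [ 0.0006 -0.0001] F [-1.1589 -0.4471 -0.1473] grip 0.0004718763406330358
```

View pics/p6.png

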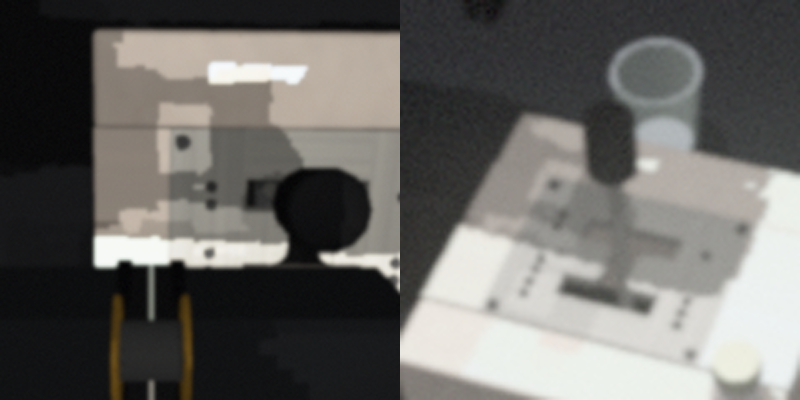

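The lever is now at forward ≈ -0.09, with the knob at wrist px ~(411,205). The side view shows the knob from px y 170 to 195. Next I'll check the knob's height and where the fingertip really is.

```bash
python3 -c "
from h import *
c=cal('side')
for f in(-.12,-.09,-.06): print(f,'top',proj(c,w(kn(-.21,f,.213))),'bot',proj(c,w(kn(-.21,f,.167))), 'wrist ctr', proj(cal('wrist'),w(kn(-.21,f,.2))))
print('obs top',210+610/3.333,140+100/3.333,'bot',210+612/3.333,140+183/3.333)
for z in (.188,.21,.228,.26): print('finger@z',z,(proj(c,w((-.0354,.0404,z)))-[210,140])*3.333+[400,0])
"
```

```text
-0.12 top [268.0579 172.9433] bot [270.8312 190.5785] wrist ctr [402.0437 201.8406]
-0.09 top [270.8778 173.3033] bot [272.9882 190.8749] wrist ctr [409.5906 201.8845]
-0.06 top [273.7154 173.7397] bot [275.157 191.228] wrist ctr [417.1312 201.9153]
obs top 393.018301830183 170.00300030003 bot 393.61836183618357 194.9054905490549
finger@z 0.188 [582.8769 151.1714]
finger@z 0.21 [579.4737 128.5254]
finger@z 0.228 [576.6077 109.4545]
finger@z 0.26 [571.3218  74.2805]
```

```bash
python3 -m inch '[0,0,0.4,0,0,0, 0,0.1,0.78,0,0,0, 0,0.3,0.78,0,0,0, 0,0.4,0.78,0,0,0, 0,0.45,0.78,0,0,0, 0,0.5,0.78,0,0,0, 0,0.55,0.78,0,0,0, 0,0.6,0.78,0,0,0, 0,0.65,0.78,0,0,0, 0,0.7,0.78,0,0,0, 0,0.75,0.78,0,0,0, 0,0.78,0.78,0,0,0, 0,0.78,0.78,0,0,0]'; python3 -c "
from h import *
st()"
```

```text
time: 9.85
position: [0.5447, 0.0629, 0.2225]
tool_rot: [0.728, 0.686, 0.0, 0.0]
ft_force: [-0.2, 0.0, -0.4]
grip_width: 0.0008
grip_force: 0.0
t 9.85 local TCP mm [-24.1726  39.5223 222.5403] toolx yaw vs console y 0.00031100802676803374 tilt [ 0.0007 -0.    ] F [-0.1722  0.043  -0.3899] grip 0.0008064276979756432
```

```bash
python3 -m inch '[0,0,-0.2,0,0,0, 0,0,-0.5,0,0,0, 0,0,-0.8,0,0,0, 0,-0.4,-0.8,0,0,0, 0,-0.7,-0.8,0,0,0, 0,-0.7,-0.8,0,0,0]'; python3 -c "
from h import *
fitknob(('wrist',));fitknob(('wrist',));fitknob(('side',));st()"
```

```text
time: 10.35
position: [0.4828, 0.0671, 0.2864]
tool_rot: [0.728, 0.686, -0.002, -0.002]
ft_force: [-0.1, 0.4, -0.0]
grip_width: 0.0001
grip_force: 0.0
across,forward [-0.2055 -0.0593] knob [-0.0113  0.0387  0.2057] [('wrist', array([ 0. , -1.9, -0. ,  1.2]))]
across,forward [0.0331 0.9274] knob [ 0.152  -0.0038  0.1339] [('wrist', array([-50.1,  40.7, -33.1, -21.2]))]
across,forward [-0.1555 -0.0613] knob [-0.0116  0.0294  0.2074] [('side', array([  0.1,   2.4,  -0.2, -20.8]))]
t 10.65 local TCP mm [-79.8057  39.4184 286.3682] toolx yaw vs console y 0.00020228839091934736 tilt [ 0.0006 -0.0001] F [ 0.1446 -0.0868 -0.1661] grip 0.000636313767829338
```

The force and position readings suggest the tip rode over the knob's top. I'll check the true fingertip height in the first side picture, where the open fingers stood out against the white console.

```bash
python3 -c "
from h import *
c=cal('side');im=cv2.cvtColor(cv2.imread('pics/side0.png'),cv2.COLOR_BGR2GRAY)
for x in(.574,.6242,.674): print(x,[(z,proj(c,(x,0.0002,z)).round(1)) for z in(.18,.2,.22)])
print('cols',list(range(266,284,2)));
for r in range(184,214,2): print(r,im[r,266:284:2],im[r,312:330:2])
"
```

```text
0.574 [(0.18, array([274.5, 213.7])), (0.2, array([273.7, 207.7])), (0.22, array([272.8, 201.5]))]
0.6242 [(0.18, array([297.7, 217.9])), (0.2, array([297.2, 211.9])), (0.22, array([296.7, 205.8]))]
0.674 [(0.18, array([321.1, 222.2])), (0.2, array([320.9, 216.2])), (0.22, array([320.8, 210.1]))]
cols [266, 268, 270, 272, 274, 276, 278, 280, 282]
184 [ 74  67  67  66  70 143 188 208 220] [60 55 56 51 49 51 55 56 61]
186 [ 76  66  66  68  71  80  87 102 121] [67 63 60 58 53 51 54 54 59]
188 [ 64  52  52  58  65 116 161 156 133] [156 123  82  61  56  55  59  55  56]
190 [ 52  51  53  54  57 134 224 232 226] [178 168 126  66  65  57  57  55  50]
192 [ 61  62  52  49  54 111 210 233 238] [ 98 106  84  62  62  60  61  55  51]
194 [ 98  96  61  53  53  76 157 195 211] [177 159 100  55  57  60  57  57  56]
196 [106 108  74  55  59  69 130 159 171] [236 228 149  64  56  55  57  55  53]
198 [107 107  90  56  58  66 109 136 145] [240 234 164  66  56  58  56  56  55]
200 [109 113 100  60  58  76 113 126 127] [241 238 211 119  59  58  91  99  87]
202 [108 111 104  63  61  89 123 124 125] [239 240 233 151  58  71 178 216 210]
204 [107 107 111  94  83 110 127 125 125] [217 233 232 157  57  79 197 239 239]
206 [107 108 114 115 114 119 124 125 129] [159 184 198 126  57  98 209 240 240]
208 [105 107 112 110 113 110 110 118 119] [106 138 165 106  57 115 210 234 237]
210 [109 112 112 115 119 117 113 111 112] [134 155 169 108  61 122 181 199 208]
212 [114 116 118 120 122 125 123 123 122] [154 166 175 135  90 146 177 180 181]
```

```bash
python3 -c "
from h import *
im=cv2.cvtColor(cv2.imread('pics/side0.png'),cv2.COLOR_BGR2GRAY)
for r in range(208,228,2): print(r,im[r,312:330:2])
# scene cam: same check
c=cal('scene');print([(x,z,proj(c,(x,0,z)).round(1)) for x in(.574,.674) for z in(.18,.2,.22)])
im=cv2.cvtColor(cv2.imread('pics/scene0.png'),cv2.COLOR_BGR2GRAY)
for r in range(180,212,2): print(r,im[r,268:300:2])
"
```

```text
208 [106 138 165 106  57 115 210 234 237]
210 [134 155 169 108  61 122 181 199 208]
212 [154 166 175 135  90 146 177 180 181]
214 [157 177 204 211 190 189 182 180 180]
216 [163 194 229 237 236 232 216 197 185]
218 [161 211 233 231 232 233 233 229 223]
220 [151 181 192 203 216 218 222 228 229]
222 [158 155 150 154 161 160 174 190 194]
224 [181 173 154 149 150 151 151 150 150]
226 [182 173 156 150 152 151 150 149 150]
[(0.574, 0.18, array([276.5, 181.1])), (0.574, 0.2, array([275.8, 175.7])), (0.574, 0.22, array([275. , 170.2])), (0.674, 0.18, array([286.4, 208.3])), (0.674, 0.2, array([285.8, 203. ])), (0.674, 0.22, array([285.1, 197.5]))]
180 [33 26 38 25 21 17 17 15 13 11  9  9  9  8  9 24]
182 [81 15 17 15 13 11  9  9  7  8  9  9  7  9  8 10]
184 [150  10   8  11   8   7   8   7   9   8   7   9   7  13  18  37]
186 [181  37  20  31  11   7   7   7   8   8   9  35  58  86  88 104]
188 [199  96  10  15   9  14  11   7   7   8  14  80  93 105  97 103]
190 [203 170  50  54  77  85  43   7   9   7  13  71  94 105 100 100]
192 [202 200 191 113 105 105  59   8   8   8  12  73  96 105 104  98]
194 [199 149 114 108 106 106  82   9   9   9  11  71 105 104 102  96]
196 [180  96  80  91 103 104  85  11  11  17  36  71 100  79  87  92]
198 [ 87 101  82  86 102 102  80  57  83  91 104 104 104 103 105 104]
200 [ 90  90  91  81  81  93  98 104 105 105 104 103 103 103  88  84]
202 [103  85  97  83  91 104 102  97  94 103 103 103 104 104  96 100]
204 [176  82 101  82  60  90  65  87  74 103 103 104 104 106 104 106]
206 [221 116 116 116  62  91  93 105 104 105 108 108 128 130 103 104]
208 [230 139 127 137  85  90 105 134 128 129 142 145 152 162 133 131]
210 [227 137 112 141 100  82 103 127 161 175 181 187 190 191 172 139]
```

Both cameras put the tips about 10 mm above the TCP rather than 22 mm ahead of it. That explains the ride-over, so I'll work lower, at TCP z ≈ 0.193.

```bash
python3 -m inch '[0,0,0.4,0,0,0, 0,0,0.8,0,0,0, 0,0,1,0,0,0, 0,0,1,0,0,0, 0,0,1,0,0,0]' && python3 -m inch '[0,0.1,0.16,0,0,0, 0,0.2,0.16,0,0,0, 0,0.3,0.16,0,0,0, 0,0.35,0.16,0,0,0, 0,0.4,0.16,0,0,0, 0,0.4,0.16,0,0,0]' && python3 -m inch '[0,0.06,0,0,0,0, 0,0.12,0,0,0,0, 0,0.16,0,0,0,0, 0,0.16,0,0,0,0]';  python3 -c "
from h import *
fitknob(('wrist',));fitknob(('side',));st()"
```

```text
time: 11.07
position: [0.4884, 0.0662, 0.2057]
tool_rot: [0.728, 0.686, -0.001, -0.001]
ft_force: [-0.1, 0.3, 0.6]
grip_width: 0.0005
grip_force: 0.0
time: 11.57
position: [0.5218, 0.0642, 0.1945]
tool_rot: [0.728, 0.686, 0.001, 0.001]
ft_force: [0.3, -0.5, -0.2]
grip_width: 0.0007
grip_force: 0.0
time: 11.9
position: [0.5333, 0.0636, 0.1937]
tool_rot: [0.728, 0.686, 0.0, -0.0]
ft_force: [-1.2, 0.5, 1.1]
grip_width: 0.0005
grip_force: 0.7
across,forward [-0.2574 -0.0623] knob [-0.0118  0.0483  0.2034] [('wrist', array([ -6.5, -16.1,   5.5,  34.5]))]
across,forward [-0.1443 -0.0215] knob [-0.0041  0.0273  0.208 ] [('side', array([ -1. ,   2.2,   1.4, -20.8]))]
t 12.1 local TCP mm [-36.1755  39.5538 193.5773] toolx yaw vs console y 0.00032965299897042 tilt [-0.0002  0.    ] F [-0.7671  0.3776  0.1813] grip 6.339665813684278e-05
```

```bash
python3 -m inch '[0,0.03,0,0,0,0, 0,0.05,0,0,0,0, 0,0.05,0,0,0,0]' && python3 -m inch '[0,-0.1,0,0,0,0, 0,-0.3,-0.1,0,0,0, 0,-0.5,-0.5,0,0,0, 0,-0.6,-1,0,0,0, 0,-0.6,-1,0,0,0, 0,-0.6,-1,0,0,0]';  python3 -c "
from h import *
fitknob(('wrist',));fitknob(('wrist',));fitknob(('side',));st()"
```

```text
time: 12.35
position: [0.5371, 0.0634, 0.1937]
tool_rot: [0.728, 0.686, 0.0, 0.0]
ft_force: [-2.2, 0.8, 1.7]
grip_width: 0.0004
grip_force: 0.7
time: 12.85
position: [0.4903, 0.0662, 0.2762]
tool_rot: [0.728, 0.686, 0.002, 0.003]
ft_force: [-0.1, -0.5, -0.8]
grip_width: 0.0006
grip_force: 0.0
across,forward [-0.2126 -0.059 ] knob [-0.0112  0.04    0.2054] [('wrist', array([ 7.5,  0.5, -2.4, -0.5]))]
across,forward [-0.2066 -0.0406] knob [-0.0077  0.0389  0.2058] [('wrist', array([ 9.6,  0.5, -2.5, -0.3]))]
across,forward [-0.1418  0.0034] knob [0.0006 0.0269 0.2081] [('side', array([  0.2,   2.3,  -0.3, -20.3]))]
t 13.15 local TCP mm [-80.6014  39.477  272.3137] toolx yaw vs console y 0.0002492891933740249 tilt [-0.0027  0.0002] F [ 0.1222 -0.3435 -0.4661] grip 0.00019262934796262214
```

Side-view fit and contact geometry both put forward ≈ 0, so the lever is in the channel. Next I go round to the knob's left side.

```bash
python3 -m inch '[0.3,0.3,0,0,0,0, 0.5,0.7,0,0,0,0, 0.72,1,0,0,0,0, 0.72,1,0,0,0,0, 0.72,1,0,0,0,0, 0.72,1,0,0,0,0]' && python3 -m inch '[0,0,0.4,0,0,0, 0,0,0.8,0,0,0, 0,0,0.93,0,0,0, 0,0,0.93,0,0,0, -0.1,0,0.93,0,0,0, -0.2,0,0.93,0,0,0, -0.2,0,0.93,0,0,0]';  python3 -c "
from h import *
fitknob(('side','scene'));fitknob(('side',));st()"
```

```text
time: 13.65
position: [0.5711, 0.1188, 0.2723]
tool_rot: [0.728, 0.686, -0.001, -0.001]
ft_force: [-0.3, 0.3, -0.3]
grip_width: 0.0007
grip_force: 0.0
time: 14.23
position: [0.5726, 0.1011, 0.2012]
tool_rot: [0.728, 0.685, 0.001, 0.002]
ft_force: [0.1, 0.2, -0.2]
grip_width: 0.0004
grip_force: 0.0
across,forward [-0.1727 -0.0046] knob [-0.0009  0.0326  0.2072] [('side', array([  0.8,  -1. ,  -0.3, -22.3])), ('scene', array([-1.4,  0.9, -1.2, -0.2]))]
across,forward [-0.0961 -0.0035] knob [-0.0007  0.0182  0.2091] [('side', array([  1.4,   2.3,  -2. , -20.9]))]
t 14.53 local TCP mm [  0.224  81.265 199.806] toolx yaw vs console y 0.0003392947095832155 tilt [0.001  0.0001] F [0.2872 0.2156 0.0229] grip 0.00038628835907195114
```

```bash
python3 -m inch '[-0.08,0,0,0,0,0, -0.14,0,0,0,0,0, -0.2,0,0,0,0,0, -0.26,0,0,0,0,0, -0.32,0,0,0,0,0, -0.38,0,0,0,0,0, -0.38,0,0,0,0,0]' && python3 -m inch '[-0.06,0,0,0,0,0, -0.12,0,0,0,0,0, -0.18,0,0,0,0,0, -0.24,0,0,0,0,0, -0.24,0,0,0,0,0]';  python3 -c "
from h import *
fitknob(('side','scene'));fitknob(('side',));st()"
```

```text
time: 15.12
position: [0.5695, 0.0717, 0.1993]
tool_rot: [0.728, 0.685, -0.0, 0.0]
ft_force: [-0.1, 0.9, 1.5]
grip_width: 0.0007
grip_force: 0.7
time: 15.53
position: [0.5683, 0.0524, 0.1992]
tool_rot: [0.728, 0.685, -0.0, 0.0]
ft_force: [1.2, 1.0, 0.8]
grip_width: 0.0009
grip_force: 0.6
across,forward [ 0.013 -0.009] knob [-0.0017 -0.0025  0.21  ] [('side', array([ -0.1,   0.3,   0.5, -14.8])), ('scene', array([-2.6,  2. ,  1.1, -3.2]))]
across,forward [ 0.0557 -0.0004] knob [-0.0001 -0.0106  0.2097] [('side', array([  0.2,   2. ,  -0.3, -14. ]))]
t 15.83 local TCP mm [ -0.1095  31.4157 199.104 ] toolx yaw vs console y 0.0006248120986395711 tilt [-0.0003 -0.0005] F [-0.1655 -0.0841  0.2373] grip 0.00043556500254539516
```

```bash
python3 -m inch '[-0.06,0,0,0,0,0, -0.12,0,0,0,0,0, -0.18,0,0,0,0,0, -0.24,0,0,0,0,0, -0.3,0,0,0,0,0, -0.36,0,0,0,0,0, -0.42,0,0,0,0,0, -0.46,0,0,0,0,0, -0.46,0,0,0,0,0]' && python3 -m inch '[-0.03,0,0,0,0,0, -0.06,0,0,0,0,0, -0.06,0,0,0,0,0]';  python3 -c "
from h import *
fitknob(('side','scene'));fitknob(('side',));st()"
```

```text
time: 16.58
position: [0.5659, 0.0159, 0.1989]
tool_rot: [0.728, 0.685, -0.0, -0.0]
ft_force: [0.1, 0.1, -0.8]
grip_width: 0.0003
grip_force: 0.4
time: 16.83
position: [0.5658, 0.0117, 0.1991]
tool_rot: [0.728, 0.686, -0.0, -0.0]
ft_force: [-1.6, 1.2, 0.1]
grip_width: 0.0004
grip_force: 0.5
across,forward [ 0.207  -0.0183] knob [-0.0035 -0.039   0.2059] [('side', array([ 1.1,  0.6,  0.1, -5.2])), ('scene', array([ 0.2,  0.3, -4.3, -7.6]))]
across,forward [ 0.2278 -0.0029] knob [-0.0006 -0.0429  0.2051] [('side', array([ 0.4,  1.6, -0.4, -5.3]))]
t 17.13 local TCP mm [ -0.0052 -10.0104 199.2752] toolx yaw vs console y 0.0006208023406277241 tilt [-0.     -0.0002] F [-0.2544  0.6164 -0.5893] grip 0.0005979897035874763
```

The lever is across (≈ +0.21, forward ≈ 0). Now I clear the hand to the left and up, go behind the knob, and descend.

```bash
python3 -m inch '[0.15,0,0,0,0,0, 0.3,0,-0.1,0,0,0, 0.3,0,-0.5,0,0,0, 0.3,0,-0.95,0,0,0, 0.3,0,-0.95,0,0,0, 0.3,0,-0.95,0,0,0]' && python3 -m inch '[-0.2,-0.3,0,0,0,0, -0.5,-0.7,0,0,0,0, -0.69,-0.95,0,0,0,0, -0.69,-0.95,0,0,0,0, -0.69,-0.95,0,0,0,0]' && python3 -c "
from h import *
fitknob(('side','wrist'));fitknob(('side',));st()"
```

```text
time: 17.63
position: [0.5693, 0.0369, 0.2786]
tool_rot: [0.727, 0.686, 0.002, 0.003]
ft_force: [-0.4, -0.3, 0.1]
grip_width: 0.0006
grip_force: 0.0
time: 18.05
position: [0.487, -0.0144, 0.2748]
tool_rot: [0.728, 0.685, -0.0, -0.001]
ft_force: [1.2, 0.7, -0.9]
grip_width: 0.0002
grip_force: 0.0
across,forward [ 0.1756 -0.034 ] knob [-0.0065 -0.0332  0.207 ] [('side', array([-0.7, -2.1, -0.2, -4.5])), ('wrist', array([-0.9, 15.4,  1.2, -0.2]))]
across,forward [ 0.241  -0.0138] knob [-0.0026 -0.0453  0.2045] [('side', array([ 0. ,  1.3, -0. , -3.5]))]
t 18.35 local TCP mm [-75.259  -40.77   275.0208] toolx yaw vs console y 0.0012835009950599718 tilt [0.     0.0001] F [ 1.4887 -0.6654 -0.3997] grip 0.00020685528392147613
```

```bash
python3 -m inch '[0,0,0.4,0,0,0, 0,0,0.8,0,0,0, 0,0,1,0,0,0, 0,0,1,0,0,0, 0,0,1,0,0,0]' && python3 -m inch '[0,0.2,0,0,0,0, 0,0.38,0,0,0,0, 0,0.45,0,0,0,0, 0,0.52,0,0,0,0, 0,0.59,0,0,0,0, 0,0.66,0,0,0,0, 0,0.73,0,0,0,0, 0,0.8,0,0,0,0, 0,0.8,0,0,0,0]' && python3 -m inch '[0,0.06,0,0,0,0, 0,0.12,0,0,0,0, 0,0.18,0,0,0,0, 0,0.22,0,0,0,0, 0,0.22,0,0,0,0]' && python3 -c "
from h import *
fitknob(('side','wrist'));fitknob(('side',));st()"
```

```text
time: 18.77
position: [0.4882, -0.0143, 0.1946]
tool_rot: [0.728, 0.686, -0.0, -0.001]
ft_force: [-0.8, 0.1, -0.4]
grip_width: 0.0002
grip_force: 0.0
time: 19.52
position: [0.5532, -0.0186, 0.1953]
tool_rot: [0.728, 0.686, 0.0, 0.0]
ft_force: [-2.1, 0.0, 1.1]
grip_width: 0.0004
grip_force: 0.5
time: 19.93
position: [0.5698, -0.0199, 0.1947]
tool_rot: [0.728, 0.686, -0.0, -0.0]
ft_force: [-1.7, -0.6, 0.1]
grip_width: 0.0003
grip_force: 0.7
across,forward [0.0431 0.1174] knob [ 0.0223 -0.0081  0.2085] [('side', array([  1.5, -13.6,   1. , -14. ])), ('wrist', array([ 4. , 11.2, -2.2, -1.4]))]
across,forward [0.2088 0.1592] knob [ 0.0301 -0.0389  0.2035] [('side', array([ 0.7,  1.4, -0.7, -4. ]))]
t 20.23 local TCP mm [  5.9435 -41.0505 195.3456] toolx yaw vs console y 0.00026100376481824616 tilt [0.0009 0.0002] F [-0.3783  0.1279  0.283 ] grip 0.000675260257523298
```

```bash
python3 -m inch '[0,0.04,0,0,0,0, 0,0.08,0,0,0,0, 0,0.1,0,0,0,0, 0,0.1,0,0,0,0]' && python3 -m inch '[0,0.02,0,0,0,0, 0,0.04,0,0,0,0, 0,0.04,0,0,0,0]' && python3 -m inch '[0,0.02,0,0,0,0, 0,0.04,0,0,0,0, 0,0.04,0,0,0,0]' && python3 -c "
from h import *
fitknob(('side',));st()"
```

```text
time: 20.57
position: [0.5781, -0.0199, 0.1951]
tool_rot: [0.728, 0.686, 0.0, 0.0]
ft_force: [-1.8, 0.6, -0.4]
grip_width: 0.0003
grip_force: 0.6
time: 20.82
position: [0.5812, -0.0201, 0.1952]
tool_rot: [0.728, 0.686, 0.0, 0.0]
ft_force: [-1.1, -0.3, -1.3]
grip_width: 0.0005
grip_force: 0.7
time: 21.07
position: [0.5845, -0.0204, 0.1953]
tool_rot: [0.728, 0.686, 0.0, 0.0]
ft_force: [-1.4, 1.0, -0.8]
grip_width: -0.0
grip_force: 0.7
across,forward [0.2223 0.2467] knob [ 0.0464 -0.0406  0.1997] [('side', array([-0.7,  1.6,  0.5, -5.7]))]
t 21.17 local TCP mm [ 20.4935 -41.3043 195.4025] toolx yaw vs console y 0.00020710195563017342 tilt [ 0.001  -0.0001] F [-1.474  -0.4673  0.1508] grip 0.00047394412769470666
```

```bash
python3 -m inch '[0,0.02,0,0,0,0, 0,0.03,0,0,0,0, 0,0.03,0,0,0,0]' && python3 -m inch '[0,0.02,0,0,0,0, 0,0.03,0,0,0,0, 0,0.03,0,0,0,0]' && python3 -c "
from h import *
fitknob(('side',));st()"
```

```text
time: 21.42
position: [0.5857, -0.0205, 0.1952]
tool_rot: [0.728, 0.686, -0.001, -0.001]
ft_force: [-3.9, 0.5, 1.2]
grip_width: 0.0004
grip_force: 1.8
time: 21.67
position: [0.5865, -0.0205, 0.1949]
tool_rot: [0.728, 0.686, -0.002, -0.002]
ft_force: [-6.6, -0.1, 2.4]
grip_width: 0.0003
grip_force: 3.6
across,forward [0.2216 0.2506] knob [ 0.0471 -0.0405  0.1996] [('side', array([ 1.2,  0.5, -0.9, -1. ]))]
t 21.77 local TCP mm [ 22.4782 -41.1969 194.933 ] toolx yaw vs console y 0.0006417744277408821 tilt [-0.0053  0.0003] F [-6.9308  0.2397  2.2076] grip 0.00045707105775131434
```

The stop has been reached (6.6 N, no further travel). I'll back straight off, raise clear and check.

```bash
python3 -m inch '[0,-0.15,0,0,0,0, 0,-0.4,0,0,0,0, 0,-0.8,0,0,0,0, 0,-1,-0.3,0,0,0, 0,-1,-1,0,0,0, 0,-1,-1,0,0,0, 0,-1,-1,0,0,0, 0,-1,-1,0,0,0]' && python3 -c "
from h import *
fitknob(('side',));fitknob(('side','scene'));st()
a=camera('scene')[120:320,190:390];b=camera('side')[140:340,200:400]
cv2.imwrite('pics/end.png',np.hstack([cv2.resize(x,(400,400),interpolation=cv2.INTER_CUBIC) for x in(a,b)])[:,:,::-1])"
```

```text
time: 22.43
position: [0.5109, -0.0163, 0.2769]
tool_rot: [0.728, 0.686, 0.002, 0.003]
ft_force: [-0.3, -0.4, -0.5]
grip_width: 0.0005
grip_force: 0.0
across,forward [0.2337 0.2426] knob [ 0.0456 -0.0427  0.1994] [('side', array([-0.1,  1.1,  0. , -2.7]))]
across,forward [0.4228 0.7282] knob [ 0.1264 -0.0582  0.1493] [('side', array([-50.7,   0.7, -51.7, -58.6])), ('scene', array([-0.1, 42.8,  1.4, 34.6]))]
t 22.73 local TCP mm [-55.6254 -41.1639 273.9569] toolx yaw vs console y 0.0002747061248846161 tilt [-0.0023  0.0006] F [ 0.0212  0.1481 -0.0462] grip 0.00029385595584694
```

View pics/end.png

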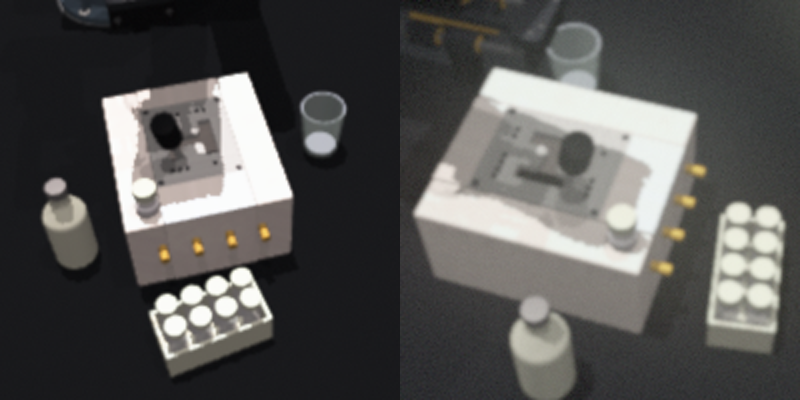

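The final view shows the lever leaning forward in the far right slot, with the knob at crop (577,153) in the side view. The jar, beaker, flask and rack are unmoved, and the hand is clear.

```bash
python3 -c "
from rig import *
print(hand_in())"
```

```text
the job is handed in; nothing more can be done
None
```

The lever is home in the third slot (far right): it met its stop at 6.6 N, the other objects are where they stood, the hand is clear, and I handed in at about 23 s; early on, while the hand was too low, the fingertips pressed down on the knob top with up to 17 N.

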